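Lock an instrument rest into the slotted rail

TASK

Take the metal instrument rest out of its parking block and put its hammer-head foot lengthwise through the rail's slot near the end with the round steel button; press it gently down against the spring, turn it a quarter turn so that the foot catches under the lips, then slide it along the rail away from the button until you feel it spring up into the hidden notch. Leave it standing there, released, its foot square across the slot; never force the rail, and do not disturb the small blue bur stand, the glass dish or the little vial.

Things in the scene. Friction and masses are not known exactly. Their poses are not given: they have to be found in the camera images.
- rest: Metal instrument rest, about 70 g, 68 mm tall, upright in the parking block. Origin: centre of the underside of its foot; z up, x along the foot. Foot 26 (x) x 10 (y) x 6 mm; round neck 9 mm thick up to z = 24; collar 22 mm across up to z = 27; flat-sided block 30 (x) x 16 (y) mm up to z = 57, with two 12 mm prongs on top at its x ends.
- rest_grip (a point): Grip point on the rest, 47 mm above its origin: put the TCP here and close across the rest's y (16 mm) on the flat sides; a firm grip of about 35 N holds it. Axes as the rest's.
- rail: Fixed aluminium C-section rail 220 (x) x 40 (y) mm, 28 high, on a 64 mm wide flange; slot on top 12 mm wide, inside width 30. Grey end caps 30 mm high. Origin: centre of its underside; z up; x along the slot, from the cap with the round steel button (x = -110) to the plain cap. Lips from z = 28 down to 20: the foot turns, either way, only while the rest's origin is below z = 14 (aim for 11).
- entry (a point): Point on the slot's centre line at the top of the lips (rail z = 28 mm), 70 mm from the rail's middle towards the button: put the foot in here. Axes as the rail's.
- spring_face (a point): Middle of the top face of the sprung pressure strip that lies in the channel all along, as it stands when free: rail z = 19 mm (the point does not move). 3 N starts to press it down, 5 N presses it its whole 11 mm. It pushes a rest that is turned crosswise up against the lips; keep your own push or pull on the rest under 15 N. Axes as the rail's.
- slot_middle (a point): Slot centre, top of the lips, rail's middle. Hidden under both lips is one notch, 15 mm long in x, 4 mm high (roof at rail z = 24), its middle anywhere from x = -15 to +40 mm. The released crosswise rest stands at origin z = 14 elsewhere, 18 in the notch, which stops it sliding. Pulled up lightly while slid, it meets no downward resistance over the notch.
- parking_block: Fixed grey plastic block 60 (x) x 40 (y) x 22 mm with a blind slot 28 x 13 mm, 10 mm deep, in which the rest's foot stands (12 mm above the worktop). Origin: centre of its underside.
- burs: Small blue bur stand 28 x 58 x 34 mm, loose, a bystander. Origin: centre of its underside.
- dish: Clear glass dappen dish, 37 mm across, 27 mm high, loose, a bystander. Origin: centre of its underside.
- vial: Little vial with a green cap, 25 mm across, 52 mm high, loose, a bystander. Origin: centre of its underside.
There are look-alikes about, which are no part of the job. Leave any purple or yellow look-alike of the rest alone.

How it is judged (in metres and radians):
On the way, in this order (a step that is already met when the one before it is completed fails the run):
1. the foot is through the slot, lengthwise, and pressed down below the lips (origin below 15.5 mm in the rail) (z of rest in the frame of rail between 0.004 and 0.0155 m and y of rest in the frame of rail between -0.004 and 0.004 m and x of rest in the frame of rail between -0.1 and 0.1 m and angle between the x axis of rest and the x axis of rail, either way round below 0.25 rad), for 0.1 s.
2. the foot is turned crosswise under the lips (z of rest in the frame of rail between 0.004 and 0.0155 m and angle between the x axis of rest and the y axis of rail, either way round below 0.25 rad), for 0.1 s.
At the end, for the whole second after the job is handed in: The rest stands in the rail's notch, its foot caught under the lips: origin 16.5 to 19.5 mm above the rail's underside, within 4 mm of the slot's centre line, foot within 0.25 rad of square across the slot, upright within 0.12 rad, at rest and released (z of rest in the frame of rail between 0.0165 and 0.0195 m and y of rest in the frame of rail between -0.004 and 0.004 m and x of rest in the frame of rail between -0.03 and 0.055 m and angle between the x axis of rest and the y axis of rail, either way round below 0.25 rad and angle between rest's own z axis and vertical below 0.12 rad and linear speed of rest below 0.02 m/s); the robot touches nothing.
It fails at once if the rest is forced against the rail with more than 30 N (contact force between rest and rail above 30 N).
It fails at once if the bur stand is disturbed (moved more than 15 mm) (distance of burs from where it was at the start of the episode above 0.015 m).
It fails at once if the dish is disturbed (moved more than 15 mm) (distance of dish from where it was at the start of the episode above 0.015 m).
It fails at once if the vial is disturbed (moved more than 15 mm) (distance of vial from where it was at the start of the episode above 0.015 m).
It also fails if it takes over 72 s, if anything falls off the work surface, if the arm or the gripper's body presses on something with over 40 N, if the wrist force passes 120 N, or if a joint passes its speed limit or range.

ROBOT

A 6-joint arm with a two-finger parallel gripper is mounted at the origin on a cart in front of the work surface, level with it; the furniture and walls round the work are solid. World frame = base frame: x ahead of the robot, y to its left, z up, the work surface at z = 0. Lengths are in mm, angles in rad, forces in N, time in s.
With the tool pointing down it reaches from about 275 to 775 mm from the base axis. Payload 14.6 kg.
Tool frame: the origin (TCP) lies between the finger pads, 19 mm behind the fingertips; this is the grasp point; z points along the fingers, y is the line along which they close (so a half turn about z gives the same grasp; the last joint's range is limited). The gripper opens to 85 mm and grips with 20 to 120 N. Pads are 22 mm wide; open, the fingers measure 114 mm over their backs; the gripper's body (76 mm by 85 mm) begins 54 mm behind the grasp point. The pads swing forward as they close: fully open they stand 13 mm farther back than shut.
Start: joints at [-1.26, 0.263, -0.048, 1.259, 0, 1.415], TCP at [235.792, -469.074, 249.978] pointing down, gripper open.
Joint ranges: [-2.65, 2.65], [-0.89, 1.7], [-1.18, 1.37], [-2.13, 2.11], [-1.35, 1.29], [-3.14, 3.14]. Speed limits (rad/s): [1.89, 1.89, 2.57, 2.79, 3.14, 3.14].

INTERFACE

Orientations are given as a unit quaternion [w, x, y, z].
In Python, from bench import * gives the robot as it stands.
- The arm moves only by the shell command python3 -m pendant 'ROWS' [FORCE]. ROWS is JSON, one flat list of numbers, 5 for each row, row after row: the opening, from 0 (shut) to 1 (fully open), then the shift along the tool's x, y, z in m, then the turn about the tool's z in degrees. In form: [gripper, dx, dy, dz, spin, gripper, dx, dy, dz, spin, ...]. A call has 1 to 8 rows; each row is the pose to reach, as a shift and turn from the pose commanded when the call began, along the tool's axes at that moment; what a row does not reach only later rows make up. A row lasts 1/10 s, in which the tool goes at most 50 mm and 8.59 degrees, less where a joint would pass 70% of its speed; a pose out of reach is approached as far as the arm can. A call with a gripper value outside its range is refused whole. The fingers move at their own pace and stop on an object; FORCE is the grip in N (left out, the last holds). Time passes only in rows, so rows that repeat a pose let the fingers close. It gives the time, the measured TCP pose, the force, the opening and the grip force at its end, in the units of the state.
- sense(): the state, without advancing time (a new reading comes with each control period).
- grab_frame(name): name is "scene" or "top"; returns the picture (480x640x3 uint8, red, green, blue); there is no depth.
- get_calibration(name): a dict with "fx", "fy", "cx", "cy" (pixels), "extrinsics" (4x4, takes a point from camera to world coordinates). Camera axes: x right, y down, z forward; pixel columns grow to the right and rows downward; lengths in mm; the calibration is good to about 2 mm. A picture is of the moment at which its call begins. get_calibration takes no time and is no camera call.
- finish_job(): hands the job in; it is judged then, once.
The state is a dict: "t": time; "joints": joint angles; "qd": joint speeds; "tau": joint torques, N m; "tcp_pos": TCP position; "eef_rot": TCP orientation; "contact_force": force on the tool from outside, world axes, zero at the start; "moment": the same for the moment, N m; "opening": opening from 0.0 (shut) to 1.0 (fully open); "grasp_force": force on a finger pad.
Only numpy, scipy, OpenCV 4.12 (cv2) and the standard library are available. Lean on these libraries where they do the work, as an engineer would, in place of code of your own. Each camera call takes 0.05 s, during which the arm holds its last target. There are 200 camera calls.

## Working session

There is one attempt and no reset: what is moved stays moved. The work goes in short steps, Python scripts to look and compute and a shell command to move; the robot and the scene stay as the last step left them, time stands still between calls to the robot, and variables do not carry over. Pictures are saved under pics/ and viewed, at most 10 in all, crops included, and the job is handed in when it is done.

```bash
mkdir -p pics; ls; python3 - <<'E'
from bench import *
import cv2
for n in("scene","top"):
    im=grab_frame(n); cv2.imwrite(f"pics/{n}0.png",im[:,:,::-1]); c=get_calibration(n); print(n,c)
s=sense(); print(s)
E
```

```text
pics
scene {'fx': 501.9208800184949, 'fy': 501.9208800184949, 'cx': 325.8024197164897, 'cy': 245.35351749275048, 'extrinsics': array([[-8.05054381e-01, -4.39427838e-01,  3.98485406e-01,
         2.26117683e+02],
       [-5.92957272e-01,  5.76863130e-01, -5.61810113e-01,
         6.12489865e+02],
       [ 1.70034645e-02, -6.88572512e-01, -7.24968122e-01,
         6.77537074e+02],
       [ 0.00000000e+00,  0.00000000e+00,  0.00000000e+00,
         1.00000000e+00]])}
top {'fx': 564.9304306799212, 'fy': 564.9304306799212, 'cx': 323.069196865368, 'cy': 234.91512576930873, 'extrinsics': array([[ 4.42278505e-03, -9.88645846e-01,  1.50199300e-01,
         4.42329705e+02],
       [-9.99843336e-01, -6.94627153e-03, -1.62804376e-02,
         1.22970925e+02],
       [ 1.71389121e-02, -1.50103765e-01, -9.88521683e-01,
         9.13088010e+02],
       [ 0.00000000e+00,  0.00000000e+00,  0.00000000e+00,
         1.00000000e+00]])}
{'t': 0.1, 'joints': array([-1.26029337e+00,  2.63462629e-01, -4.88196075e-02,  1.25939014e+00,
       -2.60475211e-05,  1.41551437e+00]), 'qd': array([ 0.00041923, -0.00201274,  0.00163001,  0.00091929,  0.00069255,
       -0.0013004 ]), 'tau': array([ 4.56177833e-03, -6.38575602e+01,  3.85062611e+01,  9.95251903e-03,
       -9.92678656e-05,  9.11627126e-06]), 'tcp_pos': array([ 235.72486228, -468.87669373,  249.59940398]), 'eef_rot': array([-4.35696969e-04,  9.73002813e-01,  2.30792838e-01, -4.69458002e-05]), 'contact_force': array([-0.60266694, -0.25513069,  0.99112788]), 'moment': array([0.01377022, 0.00536654, 0.04284825]), 'grasp_force': 0.0, 'opening': 0.9975782757877052}
```

View pics/scene0.png

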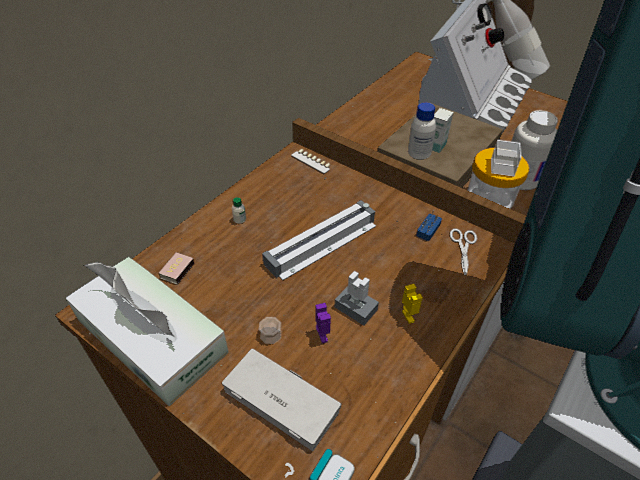

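View pics/top0.png

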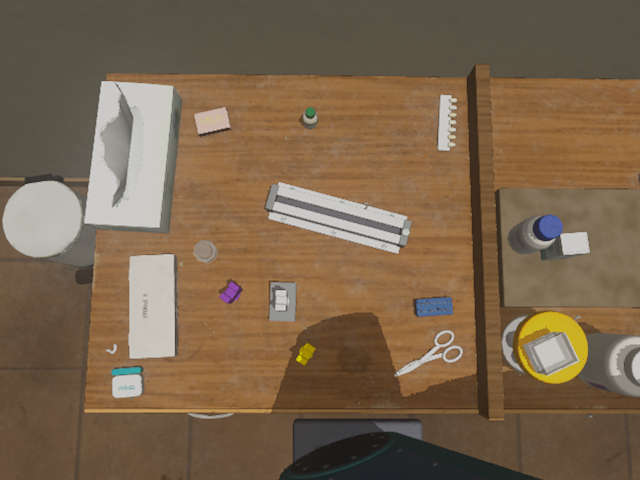

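The scene view shows the rail at (265-375, 205-275) and the parking block with the metal rest at (356,297). In the top view the rail runs from (272,197) to (405,235), the block is at (282,301), the dish at (205,250), the vial at (310,118) and the burs at (434,306). I'll enlarge the rail and the block.

```bash
python3 - <<'E'
import cv2,numpy as np
t=cv2.imread("pics/top0.png");s=cv2.imread("pics/scene0.png")
R=lambda im,x0,y0,w,h,W,H:cv2.resize(im[y0:y0+h,x0:x0+w],(W,H),interpolation=cv2.INTER_CUBIC)
a=R(t,260,175,160,85,800,425) 
b=np.hstack([R(t,257,270,50,60,146,175),R(s,330,195,60,35,300,175),R(s,325,265,70,65,188,175),R(s,255,240,60,63,166,175)])
cv2.imwrite("pics/crop1.png",np.vstack([a,b]))
E
```

```text
(no output)
```

View pics/crop1.png

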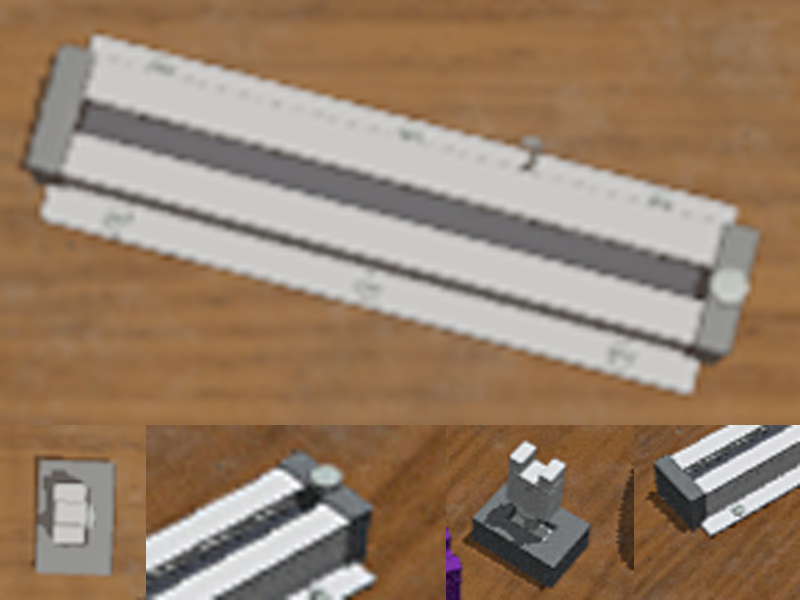

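```bash
cat >h.py <<'E'
from bench import *
import cv2,numpy as np
def cast(n,uv,z):
    c=get_calibration(n);E=np.array(c["extrinsics"]);uv=np.atleast_2d(np.asarray(uv,float))
    d=np.c_[(uv[:,0]-c["cx"])/c["fx"],(uv[:,1]-c["cy"])/c["fy"],np.ones(len(uv))]@E[:3,:3].T
    return E[:3,3]+d*((z-E[2,3])/d[:,2:])
def proj(n,p):
    c=get_calibration(n);E=np.array(c["extrinsics"]);q=(np.atleast_2d(p)-E[:3,3])@E[:3,:3]
    return np.c_[q[:,0]/q[:,2]*c["fx"]+c["cx"],q[:,1]/q[:,2]*c["fy"]+c["cy"]]
def big(m):
    k,l,st,_=cv2.connectedComponentsWithStats(m.astype(np.uint8));i=1+st[1:,4].argmax();return l==i
def rect(n,m,z):
    ys,xs=np.nonzero(m);P=cast(n,np.c_[xs,ys],z)[:,:2]
    r=cv2.minAreaRect(P.astype(np.float32));return P.mean(0),r,len(xs)
E
python3 - <<'E'
from h import *
t=cv2.imread("pics/top0.png").astype(int);g=t.sum(2)/3;sat=t.max(2)-t.min(2)
def roi(x0,y0,x1,y1):
    m=np.zeros(g.shape,bool);m[y0:y1,x0:x1]=1;return m
print("slot px",t[214,340],"block",t[312,275],"rest",t[298,280],"lip",t[205,340], "cap",t[205,270])
sl=big((g<130)&(sat<28)&roi(274,190,405,236))
print("slot",rect("top",sl,28))
lip=big((g>165)&(sat<30)&roi(262,178,415,258)); print("flange/lips",rect("top",lip,14))
bl=big((g>90)&(sat<25)&roi(262,275,302,328)); print("block",rect("top",bl,22))
rs=big((g>175)&(sat<25)&roi(262,275,302,328)); print("rest",rect("top",rs,76))
v=np.zeros((480,640,3),np.uint8)
for m,c in((lip,(255,255,255)),(sl,(0,0,255)),(bl,(128,128,128)),(rs,(0,255,255))): v[m]=c
cv2.imwrite("pics/mask.png",cv2.resize(v[170:340,250:420],None,fx=3,fy=3,interpolation=0))
# button in both: top px
print("button",cast("top",[[260+730/5,175+287/5]],32),cast("scene",[[330+(326-146)/5,195+(477-425)/5]],32))
print("caps ends scene corner", cast("scene",[[255+(703-634)*60/166,240+(487-425)*.36]],30))
E
```

```text
slot px [111 108 112] block [144 147 148] rest [198 201 203] lip [199 201 203] cap [141 144 146]
slot (array([610.05790574,  84.4095657 ]), ((610.7767333984375, 84.43389129638672), (210.0693817138672, 13.34857177734375), 75.23062133789062), 867)
flange/lips (array([628.9412525 ,  79.62448852]), ((628.7453002929688, 79.57008361816406), (215.28443908691406, 21.089889526367188), 75.0733871459961), 1611)
block (array([472.21991279, 171.58219449]), ((472.7454528808594, 172.0522003173828), (59.15778732299805, 40.683956146240234), 0.31989121437072754), 986)
rest (array([473.04556721, 171.25368307]), ((472.9092102050781, 170.9232940673828), (15.571463584899902, 28.3348331451416), 87.7804183959961), 190)
button [[581.15423443 -22.80570533  32.        ]] [[582.27529501 -19.9418222   32.        ]]
caps ends scene corner [[620.95644421 190.93372301  30.        ]]
```

View pics/mask.png

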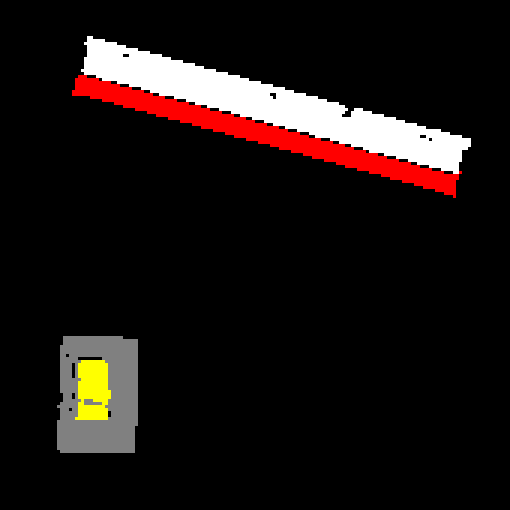

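The slot mask is clean: 210 x 13 mm, centre (610.5, 84.4), 75.1° yaw. The button lies at the -y end, and the two views agree on it. The block measures 59 x 41 mm (60 x 40 expected), with the rest at about (473, 171) and its x along world x. Next I move above it with the tool at yaw 180, so j6 is about 0.35.

```bash
cat >rem.py <<'E'
import sys
from bench import *
import numpy as np
from scipy.spatial.transform import Rotation as R
x,y,z,yaw=map(float,sys.argv[1:5]);s=sense();q=s["eef_rot"];r=R.from_quat([q[1],q[2],q[3],q[0]]);X=r.as_matrix()[:,0]
c=np.degrees(np.arctan2(X[1],X[0]));d=r.inv().apply(np.array([x,y,z])-s["tcp_pos"])
print("d mm",d.round(1),"spin",round((c-yaw+180)%360-180,2),"| pos",s["tcp_pos"].round(1),"yaw",round(c,2),"t",round(s["t"],2),"F",s["contact_force"].round(1),"op",round(s["opening"],3),"j",s["joints"].round(2))
E
python3 -m pendant '[0.5,0.5,-0.465,0,-153,0.5,0.5,-0.465,0,-153,0.5,0.5,-0.465,0,-153,0.5,0.5,-0.465,0,-153,0.5,0.5,-0.465,0,-153,0.5,0.5,-0.465,0,-153,0.5,0.5,-0.465,0,-153,0.5,0.5,-0.465,0,-153]' 35; python3 rem.py 473 171.2 140 180
```

```text
t: 0.9
tcp_pos: [375.2, -92.2, 250.0]
eef_rot: [0.0, 0.671, 0.742, 0.0]
contact_force: [1.3, -0.2, -0.3]
opening: 0.501
grasp_force: 0.0
d mm [252.2 123.8 110. ] spin -84.23 | pos [375.2 -92.2 250. ] yaw 95.77 t 0.9 F [ 1.3 -0.2 -0.3] op 0.501 j [-0.45  0.02 -0.34  1.2  -0.    1.02]
```

```bash
python3 -m pendant '[0.5,0.252,0.124,0.11,-84,0.5,0.252,0.124,0.11,-84,0.5,0.252,0.124,0.11,-84,0.5,0.252,0.124,0.11,-84,0.5,0.252,0.124,0.11,-84,0.5,0.252,0.124,0.11,-84,0.5,0.252,0.124,0.11,-84,0.5,0.252,0.124,0.11,-84]'; python3 rem.py 473 171.2 140 180
```

```text
t: 1.7
tcp_pos: [474.3, 169.9, 138.8]
eef_rot: [-0.001, 0.133, 0.991, -0.0]
contact_force: [0.2, -0.7, -0.1]
opening: 0.498
grasp_force: 0.0
d mm [ 1.6  0.9 -1.2] spin -15.3 | pos [474.3 169.9 138.8] yaw 164.7 t 1.7 F [ 0.2 -0.7 -0.1] op 0.498 j [ 0.18  0.29 -0.32  0.96  0.    0.45]
```

```bash
python3 -m pendant '[0.5,0,0,0,-8,0.5,0,0,0,-15.3,0.5,0,0,0,-15.3,0.5,0,0,0,-15.3]'; python3 rem.py 473 171.2 59 180; python3 - <<'E'
from h import *
im=grab_frame("scene");cv2.imwrite("pics/s2.png",cv2.resize(im[170:330,280:450,::-1],None,fx=3,fy=3))
E
```

```text
t: 2.1
tcp_pos: [474.6, 168.4, 139.9]
eef_rot: [-0.0, 0.006, 1.0, -0.0]
contact_force: [-0.0, 0.9, -0.5]
opening: 0.504
grasp_force: 0.0
d mm [ 1.6  2.7 80.9] spin -0.73 | pos [474.6 168.4 139.9] yaw 179.27 t 2.1 F [-0.   0.9 -0.5] op 0.504 j [ 0.18  0.29 -0.32  0.96 -0.    0.19]
```

View pics/s2.png

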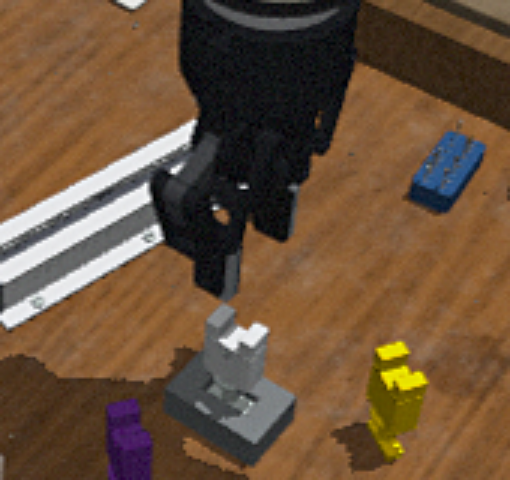

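The open fingers straddle the rest, with clear space on both sides. Descend and grip.

```bash
python3 -m pendant '[0.5,0.0016,0.0027,0.03,-0.7,0.5,0.0016,0.0027,0.06,-0.7,0.5,0.0016,0.0027,0.081,-0.7,0.5,0.0016,0.0027,0.081,-0.7]' 35; python3 rem.py 473 171.2 59 180;  python3 -m pendant '[0,0,0,0,0,0,0,0,0,0,0,0,0,0,0,0,0,0,0,0,0,0,0,0,0,0,0,0,0,0]' 35;python3 rem.py 473 171.2 59 180
```

```text
t: 2.55
tcp_pos: [471.6, 170.9, 57.0]
eef_rot: [-0.002, -0.0, 1.0, -0.0]
contact_force: [0.7, -1.0, 1.1]
opening: 0.498
grasp_force: 0.0
d mm [-1.4  0.3 -2. ] spin 0.05 | pos [471.6 170.9  57. ] yaw -179.95 t 2.55 F [ 0.7 -1.   1.1] op 0.498 j [ 0.19  0.37 -0.46  0.74 -0.    0.18]
t: 3.15
tcp_pos: [473.8, 171.4, 60.1]
eef_rot: [0.001, -0.002, 1.0, 0.0]
contact_force: [-0.9, 0.9, 8.5]
opening: 0.183
grasp_force: 40.5
d mm [ 0.9 -0.2  1.1] spin 0.19 | pos [473.8 171.4  60.1] yaw -179.81 t 3.15 F [-0.9  0.9  8.5] op 0.183 j [ 0.19  0.37 -0.46  0.75  0.    0.18]
```

Grip holds: opening is 15.6 mm, as expected for the 16 mm block. Lift.

```bash
python3 -m pendant '[0,0,0,-0.01,0,0,0,0,-0.03,0,0,0,0,-0.07,0,0,0,0,-0.07,0,0,0,0,-0.07,0]'; python3 rem.py 592.5 16.8 110 -105; python3 - <<'E'
from h import *
for i in range(4):
    s=sense();print(s["tcp_pos"].round(2),s["joints"].round(4),s["t"])
    f=grab_frame("scene")
cv2.imwrite("pics/s3.png",cv2.resize(f[170:330,280:450,::-1],None,fx=3,fy=3))
E
```

```text
t: 3.65
tcp_pos: [473.6, 171.2, 130.1]
eef_rot: [0.001, -0.002, 1.0, 0.0]
contact_force: [0.7, 0.0, -2.0]
opening: 0.18
grasp_force: 39.4
d mm [-118.3 -154.8   20.3] spin -74.81 | pos [473.6 171.2 130.1] yaw -179.81 t 3.65 F [ 0.7  0.  -2. ] op 0.18 j [ 0.19  0.3  -0.34  0.93 -0.    0.18]
[473.65 171.23 130.08] [ 1.851e-01  2.952e-01 -3.438e-01  9.296e-01 -2.000e-04  1.818e-01] 3.65
[473.02 171.14 129.12] [ 1.851e-01  2.962e-01 -3.452e-01  9.290e-01 -1.000e-04  1.818e-01] 3.7
[472.71 171.06 128.57] [ 1.850e-01  2.969e-01 -3.458e-01  9.289e-01 -1.000e-04  1.817e-01] 3.75
[472.58 171.04 128.32] [ 1.850e-01  2.972e-01 -3.461e-01  9.288e-01 -1.000e-04  1.817e-01] 3.8
```

View pics/s3.png

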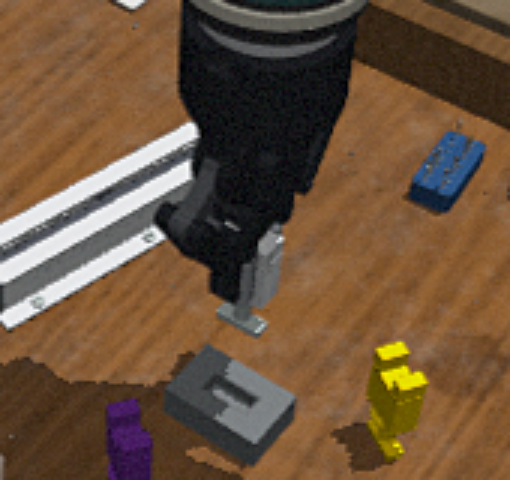

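The rest is held upright with its foot clear of the block. Move over the entry and turn to the rail's direction.

```bash
python3 -m pendant '[0,-0.02,-0.03,0,-8,0,-0.05,-0.065,0,-16.5,0,-0.08,-0.1,0,-25,0,-0.1,-0.13,0,-33,0,-0.12,-0.154,0,-41.5,0,-0.12,-0.154,0,-50,0,-0.12,-0.154,0,-58.5,0,-0.12,-0.154,0,-66]' >/dev/null;python3 rem.py 592.5 16.8 95 -104.9; 
```

```text
d mm [ 0.8  0.5 32.9] spin -8.59 | pos [593.3  17.3 127.9] yaw -113.49 t 4.65 F [ 0.1  0.1 -0.3] op 0.179 j [-0.11  0.44 -0.11  1.02 -0.   -1.27]
```

```bash
python3 -m pendant '[0,0,0,0.015,-8.5,0,0.0008,0.0005,0.03,-8.5,0,0.0008,0.0005,0.03,-8.5,0,0.0008,0.0005,0.03,-8.5,0,0.0008,0.0005,0.03,-8.5]' >/dev/null;python3 rem.py 592.5 16.8 95 -104.9; python3 - <<'E'
from h import *
a=grab_frame("scene")[:,:,::-1].copy();b=grab_frame("top")[:,:,::-1].copy();cv2.imwrite("pics/s4.png",a);cv2.imwrite("pics/t4.png",b)
s=sense();p=s["tcp_pos"];print(p)
# predicted foot corners (underside z=tcp-47) 
th=np.radians(75.1);X=np.array([np.cos(th),np.sin(th),0]);Y=np.array([-X[1],X[0],0]);o=p-[0,0,47]
for i in(-1,1):
  for j in(-1,1): print(i,j,proj("scene",o+13*i*X+5*j*Y).round(1),proj("top",o+13*i*X+5*j*Y).round(1))
np.save("p4.npy",p)
u,v=proj("scene",o)[0].astype(int)
A=cv2.resize(a[v-45:v+30,u-50:u+50],(600,450),interpolation=cv2.INTER_CUBIC);print("scene crop org",u-50,v-45,"x6")
cv2.imwrite("pics/c4.png",A)
E
```

```text
d mm [0.5 0.5 4.5] spin -0.42 | pos [593.1  17.1  99.5] yaw -105.32 t 5.15 F [-0.7 -0.4 -0.7] op 0.18 j [-0.11  0.46 -0.16  0.95  0.   -1.41]
[593.20021913  17.08564851  99.54126405]
-1 -1 [[354.5 201.1]] [[391.2 221.6]]
-1 1 [[358.  203.9]] [[389.7 227.7]]
1 -1 [[343.9 206.8]] [[375.  217.2]]
1 1 [[347.4 209.7]] [[373.4 223.4]]
scene crop org 301 160 x6
```

View pics/c4.png

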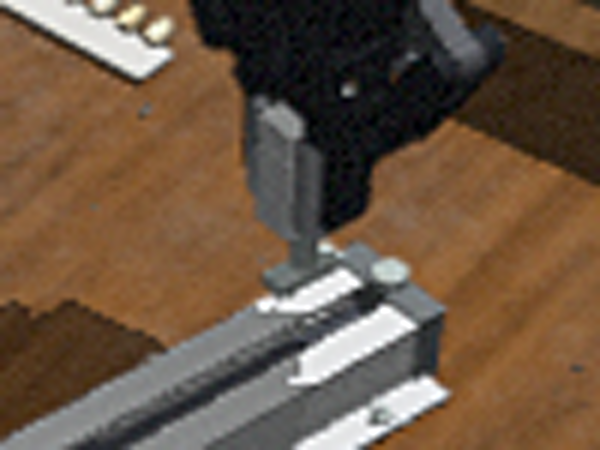

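The foot's front end at crop (265-285, 270-295) sits within about 1 px of where my calibration predicts, above the slot close to the button. Next I check the slot's cross position in both untouched views with edge profiles.

```bash
python3 - <<'E'
from h import *
from scipy.ndimage import map_coordinates as mc
C=np.array([610.5,84.4]);th=np.radians(75.1);X=np.array([np.cos(th),np.sin(th)]);Y=np.array([-X[1],X[0]])
ys=np.arange(-24,24.1,.5)
for n in("top","scene"):
    g=cv2.imread(f"pics/{n}0.png").astype(float).mean(2)
    for x0,x1 in((-90,-50),(-20,20),(50,90)):
        pr=[]
        for x in np.arange(x0,x1,2):
            P=np.c_[C+x*X+ys[:,None]*Y,np.full(len(ys),28.)];uv=proj(n,P);pr.append(mc(g,[uv[:,1],uv[:,0]],order=1))
        p=np.mean(pr,0);print(n,x0);print(" ".join(f"{a:.0f}:{b:.0f}" for a,b in zip(ys[24:74:2],p[24:74:2])))
        d=np.gradient(p,ys);w=(ys>-12)&(ys<12);print(" edges",ys[w][d[w].argmin()],ys[w][d[w].argmax()])
    # length ends along centre
    xs=np.arange(-125,125.1,1);
    for yy in (0,):
        P=np.c_[C+xs[:,None]*X+yy*Y,np.full(len(xs),28.)];uv=proj(n,P);p=mc(g,[uv[:,1],uv[:,0]],order=1);print(" ".join(f"{a:.0f}:{b:.0f}" for a,b in zip(xs,p) if abs(a)>92))
E
```

```text
top -90
-12:201 -11:201 -10:201 -9:202 -8:203 -7:195 -6:171 -5:135 -4:107 -3:102 -2:106 -1:108 0:108 1:108 2:108 3:106 4:104 5:108 6:138 7:176 8:196 9:202 10:202 11:201 12:201
 edges -5.5 6.0
top -20
-12:201 -11:201 -10:201 -9:202 -8:203 -7:195 -6:168 -5:132 -4:104 -3:104 -2:109 -1:110 0:110 1:111 2:110 3:108 4:106 5:113 6:144 7:179 8:197 9:202 10:202 11:201 12:201
 edges -5.5 6.0
top 50
-12:201 -11:201 -10:201 -9:202 -8:203 -7:195 -6:171 -5:136 -4:106 -3:101 -2:106 -1:108 0:109 1:109 2:109 3:107 4:104 5:111 6:144 7:179 8:197 9:202 10:201 11:201 12:201
 edges -5.0 6.0
-125:116 -124:116 -123:116 -122:115 -121:115 -120:116 -119:115 -118:116 -117:133 -116:161 -115:189 -114:195 -113:197 -112:195 -111:194 -110:194 -109:194 -108:195 -107:197 -106:183 -105:160 -104:109 -103:75 -102:67 -101:77 -100:92 -99:103 -98:109 -97:109 -96:108 -95:108 -94:108 -93:108 93:108 94:108 95:107 96:107 97:107 98:107 99:108 100:106 101:98 102:83 103:67 104:100 105:128 106:143 107:146 108:144 109:143 110:142 111:142 112:141 113:142 114:141 115:133 116:113 117:93 118:77 119:95 120:108 121:114 122:115 123:114 124:
[... 370 characters left out ...]
ges -5.5 6.5
scene 50
-12:221 -11:222 -10:223 -9:226 -8:226 -7:211 -6:173 -5:123 -4:99 -3:94 -2:94 -1:83 0:73 1:70 2:72 3:76 4:84 5:106 6:145 7:192 8:221 9:229 10:225 11:223 12:221
 edges -5.5 6.5
-125:100 -124:96 -123:93 -122:93 -121:92 -120:89 -119:90 -118:100 -117:111 -116:127 -115:141 -114:150 -113:160 -112:177 -111:166 -110:148 -109:134 -108:111 -107:89 -106:76 -105:65 -104:58 -103:52 -102:42 -101:35 -100:35 -99:37 -98:38 -97:35 -96:34 -95:37 -94:41 -93:52 93:69 94:78 95:80 96:75 97:71 98:72 99:67 100:55 101:59 102:75 103:85 104:84 105:81 106:91 107:105 108:116 109:121 110:122 111:121 112:121 113:121 114:121 115:121 116:118 117:100 118:69 119:42 120:36 121:39 122:39 123:41 124:42 125:42
```

Both views agree: slot centre (610.2, 84.5), yaw 75.1°. Correct by 0.9 mm and descend to just above the lips.

```bash
cat >rl.py <<'E'
from bench import *
import numpy as np
from scipy.spatial.transform import Rotation as R
s=sense();q=s["eef_rot"];M=R.from_quat([q[1],q[2],q[3],q[0]]).as_matrix()
th=np.radians(75.1);X=np.array([np.cos(th),np.sin(th),0]);Y=np.array([-X[1],X[0],0])
d=s["tcp_pos"]-[610.16,84.5,47];f=s["contact_force"]
print("rail x %.2f y %.2f z %.2f"%(d@X,d@Y,d[2]),"yaw-75.1 %.2f"%((np.degrees(np.arctan2(M[1,0],M[0,0]))-75.1+360)%360),"tilt %.4f"%np.hypot(*M[:2,2]),"F rail %.1f %.1f %.1f"%(f@X,f@Y,f[2]),"M",s["moment"].round(2),"t %.2f grip %.1f"%(s["t"],s["grasp_force"]))
E
python3 -m pendant '[0,0,0.0009,0.01,-0.2,0,0,0.0009,0.016,-0.4,0,0,0.0009,0.016,-0.4,0,0,0.0009,0.016,-0.4]'>/dev/null; python3 rl.py; python3 -m pendant '[0,0,0,0,0,0,0,0,0,0]'>/dev/null; python3 rl.py
```

```text
rail x -69.60 y 0.40 z 35.77 yaw-75.1 180.00 tilt 0.0005 F rail -0.1 0.8 -0.5 M [-0.   -0.02  0.06] t 5.65 grip 39.3
rail x -69.57 y 0.16 z 36.17 yaw-75.1 180.00 tilt 0.0003 F rail -0.1 -0.4 -1.0 M [0.01 0.03 0.01] t 5.85 grip 39.3
```

```bash
for i in 1; do python3 -m pendant '[0,0,-0.0001,0.003,0,0,0,-0.0001,0.006,0,0,0,-0.0001,0.007,0,0,0,-0.0001,0.007,0,0,0,-0.0001,0.007,0]'>/dev/null; python3 rl.py; python3 -m pendant '[0,0,0,0.001,0,0,0,0,0.002,0,0,0,0,0.002,0,0,0,0,0.002,0]'>/dev/null; python3 rl.py; done
```

```text
rail x -69.59 y 0.19 z 28.96 yaw-75.1 180.00 tilt 0.0001 F rail 0.7 -0.1 -0.5 M [0.03 0.04 0.02] t 6.35 grip 39.3
rail x -69.59 y 0.20 z 26.96 yaw-75.1 180.00 tilt 0.0000 F rail 0.1 -0.4 -0.6 M [-0.03 -0.02 -0.03] t 6.75 grip 39.3
```

```bash
python3 -m pendant '[0,0,0,0.001,0,0,0,0,0.002,0,0,0,0,0.002,0,0,0,0,0.002,0]'>/dev/null; python3 rl.py; python3 -m pendant '[0,0,0,0.001,0,0,0,0,0.002,0,0,0,0,0.002,0,0,0,0,0.002,0]'>/dev/null; python3 rl.py
```

```text
rail x -69.58 y 0.22 z 24.94 yaw-75.1 180.00 tilt 0.0001 F rail -0.4 -0.1 -1.0 M [-0.01  0.04  0.02] t 7.15 grip 39.3
rail x -69.59 y 0.22 z 22.95 yaw-75.1 180.00 tilt 0.0001 F rail -0.2 -0.3 -0.6 M [0.01 0.01 0.01] t 7.55 grip 39.3
```

The foot has gone through the lips without force. Press on against the spring.

```bash
python3 -m pendant '[0,0,0,0.002,0,0,0,0,0.004,0,0,0,0,0.005,0,0,0,0,0.005,0,0,0,0,0.005,0]'>/dev/null; python3 rl.py; python3 -m pendant '[0,0,0,0.0015,0,0,0,0,0.003,0,0,0,0,0.003,0,0,0,0,0.003,0]'>/dev/null; python3 rl.py
```

```text
rail x -69.58 y 0.07 z 18.09 yaw-75.1 180.00 tilt 0.0002 F rail -0.4 0.4 2.7 M [-0.03 -0.1  -0.02] t 8.05 grip 39.7
rail x -69.57 y 0.09 z 15.02 yaw-75.1 180.00 tilt 0.0002 F rail -0.2 0.0 2.6 M [ 0.01 -0.07 -0.04] t 8.45 grip 39.8
```

```bash
python3 -m pendant '[0,0,0,0.001,0,0,0,0,0.002,0,0,0,0,0.002,0,0,0,0,0.002,0]'>/dev/null; python3 rl.py
```

```text
rail x -69.57 y 0.13 z 12.97 yaw-75.1 180.00 tilt 0.0001 F rail -0.3 -0.2 2.8 M [-0.03 -0.2  -0.05] t 8.85 grip 39.9
```

```bash
python3 -m pendant '[0,0,0,0.001,0,0,0,0,0.002,0,0,0,0,0.002,0,0,0,0,0.002,0]'>/dev/null; python3 rl.py;  python3 -m pendant '[0,0,0,0,0]'>/dev/null; python3 rl.py;  python3 -m pendant '[0,0,0,0,0]'>/dev/null; python3 rl.py
```

```text
rail x -69.58 y 0.13 z 11.01 yaw-75.1 180.00 tilt 0.0001 F rail 0.2 -0.9 3.7 M [-0.02 -0.26  0.03] t 9.25 grip 39.9
rail x -69.58 y 0.12 z 11.04 yaw-75.1 180.00 tilt 0.0001 F rail -0.7 -1.5 3.7 M [-0.05 -0.3   0.  ] t 9.35 grip 39.9
rail x -69.58 y 0.15 z 11.06 yaw-75.1 180.00 tilt 0.0001 F rail 0.2 -2.1 3.5 M [ 0.03 -0.22 -0.06] t 9.45 grip 39.9
```

Force and height match the spring (about 4.4 N at z = 11). Begin the quarter turn.

```bash
python3 -m pendant '[0,0,0,0,3,0,0,0,0,6,0,0,0,0,9,0,0,0,0,12,0,0,0,0,15,0,0,0,0,15]'>/dev/null; python3 rl.py
```

```text
rail x -69.59 y 0.50 z 10.85 yaw-75.1 164.95 tilt 0.0006 F rail -0.6 0.8 3.9 M [0.12 0.13 0.  ] t 10.05 grip 39.9
```

```bash
python3 -m pendant '[0,0,0,0,4,0,0,0,0,8,0,0,0,0,12,0,0,0,0,16,0,0,0,0,20,0,0,0,0,24,0,0,0,0,28,0,0,0,0,28]'>/dev/null; python3 rl.py;python3 -m pendant '[0,0,0,0,5,0,0,0,0,10,0,0,0,0,15,0,0,0,0,20,0,0,0,0,25,0,0,0,0,30,0,0,0,0,30]'>/dev/null; python3 rl.py
```

```text
rail x -69.59 y 0.33 z 10.93 yaw-75.1 137.01 tilt 0.0003 F rail 1.0 -0.3 3.4 M [ 0.08 -0.04  0.  ] t 10.85 grip 39.9
rail x -69.67 y -0.09 z 11.08 yaw-75.1 107.07 tilt 0.0006 F rail -1.0 -1.9 3.5 M [-0.19 -0.33 -0.03] t 11.55 grip 39.9
```

```bash
python3 -m pendant '[0,0,0,0,5,0,0,0,0,10,0,0,0,0,15,0,0,0,0,17,0,0,0,0,17,0,0,0,0,17]'>/dev/null; python3 rl.py;python3 -m pendant '[0,0,0,0,0,0,0,0,0,0]'>/dev/null; python3 rl.py
```

```text
rail x -69.61 y 0.06 z 11.03 yaw-75.1 90.21 tilt 0.0002 F rail -0.8 -1.8 3.7 M [-0.31 -0.3   0.03] t 12.15 grip 39.9
rail x -69.63 y 0.07 z 11.02 yaw-75.1 90.08 tilt 0.0003 F rail -1.5 -1.9 3.3 M [-0.34 -0.32 -0.01] t 12.35 grip 39.9
```

Foot is crosswise. Tool y is now rail +x. Raise a little and slide towards the notch region.

```bash
python3 -m pendant '[0,0,0,-0.001,0,0,0,0,-0.002,0,0,0,0.006,-0.002,0,0,0,0.012,-0.002,0,0,0,0.018,-0.002,0,0,0,0.024,-0.002,0,0,0,0.03,-0.002,0,0,0,0.036,-0.002,0]'>/dev/null; python3 rl.py;python3 -m pendant '[0,0,0.002,0,0,0,0,0.004,0,0,0,0,0.004,0,0,0,0,0.004,0,0]'>/dev/null; python3 rl.py;python3 -m pendant '[0,0,0,-0.0005,0,0,0,0,-0.001,0,0,0,0,-0.001,0,0,0,0,-0.001,0]'>/dev/null; python3 rl.py;
```

```text
rail x -33.01 y 0.12 z 12.96 yaw-75.1 90.01 tilt 0.0003 F rail -3.8 -2.7 3.3 M [-1.11 -0.39  0.02] t 13.15 grip 39.8
rail x -29.15 y 0.13 z 12.99 yaw-75.1 90.02 tilt 0.0009 F rail 0.3 -3.3 2.8 M [-0.15 -0.71 -0.03] t 13.55 grip 39.7
rail x -29.28 y 0.13 z 14.06 yaw-75.1 90.01 tilt 0.0008 F rail 3.9 -3.0 1.5 M [ 0.67 -0.99 -0.02] t 13.95 grip 39.6
```

```bash
python3 -m pendant '[0,0,0,-0.0003,0,0,0,0,-0.0006,0,0,0,0,-0.0006,0,0,0,0,-0.0006,0]'>/dev/null; python3 rl.py;python3 -m pendant '[0,0,0.001,0,0,0,0,0.002,0,0,0,0,0.002,0,0]'>/dev/null; python3 rl.py;
```

```text
rail x -29.47 y 0.14 z 14.60 yaw-75.1 90.00 tilt 0.0003 F rail 2.7 -3.8 1.0 M [ 0.51 -1.04  0.01] t 14.35 grip 39.4
rail x -28.33 y 0.15 z 14.60 yaw-75.1 89.97 tilt 0.0019 F rail -4.0 -3.9 2.0 M [-1.   -0.61  0.  ] t 14.65 grip 39.8
```

```bash
python3 -m pendant '[0,0,0,-0.0003,0,0,0,0,-0.0006,0,0,0,0,-0.0006,0,0,0,0,-0.0006,0]'>/dev/null; python3 rl.py;python3 -m pendant '[0,0,0,-0.0003,0,0,0,0,-0.0006,0,0,0,0,-0.0006,0,0,0,0,-0.0006,0]'>/dev/null; python3 rl.py;
```

```text
rail x -28.27 y 0.17 z 15.08 yaw-75.1 89.97 tilt 0.0016 F rail -2.9 -4.2 0.9 M [-0.9  -0.81  0.05] t 15.05 grip 39.4
rail x -28.26 y 0.22 z 15.18 yaw-75.1 89.97 tilt 0.0018 F rail -2.7 -6.1 -6.9 M [-0.87 -1.3  -0.01] t 15.45 grip 38.3
```

Lips are felt at measured z of about 15.1, so a grip offset of about 1 mm. Ease off a bit, shift 0.6 mm in -y to relieve side load, then slide in small steps.

```bash
python3 -m pendant '[0,-0.0006,0,0.0002,0,0,-0.0006,0,0.0003,0,0,-0.0006,0,0.0003,0]'>/dev/null; python3 rl.py;python3 -m pendant '[0,0,0.001,0,0,0,0,0.002,0,0,0,0,0.003,0,0,0,0,0.003,0,0]'>/dev/null; python3 rl.py;
```

```text
rail x -28.18 y 0.08 z 15.13 yaw-75.1 89.98 tilt 0.0018 F rail -5.1 -2.5 -1.6 M [-1.35 -0.21  0.07] t 15.75 grip 39.0
rail x -25.18 y 0.04 z 15.16 yaw-75.1 89.98 tilt 0.0019 F rail -5.9 -2.1 -1.9 M [-1.37 -0.18  0.06] t 16.15 grip 39.1
```

```bash
python3 -m pendant '[0,0,0.001,0,0,0,0,0.002,0,0,0,0,0.003,0,0,0,0,0.003,0,0]'>/dev/null; python3 rl.py; python3 -m pendant '[0,0,0.001,0,0,0,0,0.002,0,0,0,0,0.003,0,0,0,0,0.003,0,0]'>/dev/null; python3 rl.py; python3 -m pendant '[0,0,0.001,0,0,0,0,0.002,0,0,0,0,0.003,0,0,0,0,0.003,0,0]'>/dev/null; python3 rl.py; python3 -m pendant '[0,0,0.001,0,0,0,0,0.002,0,0,0,0,0.003,0,0,0,0,0.003,0,0]'>/dev/null; python3 rl.py
```

```text
rail x -22.19 y 0.06 z 15.15 yaw-75.1 89.98 tilt 0.0019 F rail -6.0 -1.6 -2.2 M [-1.36 -0.19 -0.01] t 16.55 grip 39.1
rail x -19.19 y 0.07 z 15.18 yaw-75.1 89.98 tilt 0.0019 F rail -4.8 -2.7 -1.5 M [-1.3  -0.17  0.04] t 16.95 grip 39.1
rail x -16.11 y 0.06 z 15.17 yaw-75.1 89.98 tilt 0.0017 F rail -5.0 -2.2 -1.5 M [-1.17 -0.18  0.04] t 17.35 grip 39.1
rail x -13.06 y 0.08 z 15.18 yaw-75.1 89.99 tilt 0.0016 F rail -5.0 -1.6 -1.8 M [-1.14 -0.23  0.01] t 17.75 grip 39.1
```

```bash
python3 -m pendant '[0,0,0.001,0,0,0,0,0.002,0,0,0,0,0.003,0,0,0,0,0.003,0,0]'>/dev/null; python3 rl.py; python3 -m pendant '[0,0,0.001,0,0,0,0,0.002,0,0,0,0,0.003,0,0,0,0,0.003,0,0]'>/dev/null; python3 rl.py
```

```text
rail x -10.04 y 0.09 z 15.18 yaw-75.1 89.99 tilt 0.0017 F rail -5.2 -1.9 -1.5 M [-1.12 -0.24  0.01] t 18.15 grip 39.1
rail x -7.08 y 0.06 z 15.19 yaw-75.1 89.99 tilt 0.0016 F rail -4.4 -2.1 -2.1 M [-1.16 -0.19  0.03] t 18.55 grip 39.1
```

```bash
python3 -m pendant '[0,0,0.001,0,0,0,0,0.002,0,0,0,0,0.003,0,0,0,0,0.003,0,0]'>/dev/null; python3 rl.py; python3 -m pendant '[0,0,0.001,0,0,0,0,0.002,0,0,0,0,0.003,0,0,0,0,0.003,0,0]'>/dev/null; python3 rl.py
```

```text
rail x -4.10 y 0.08 z 15.19 yaw-75.1 89.98 tilt 0.0017 F rail -4.9 -2.0 -1.8 M [-1.2  -0.19 -0.02] t 18.95 grip 39.1
rail x -1.06 y 0.05 z 15.20 yaw-75.1 89.99 tilt 0.0016 F rail -4.1 -1.9 -1.8 M [-1.1  -0.15 -0.  ] t 19.35 grip 39.1
```

```bash
python3 -m pendant '[0,0,0.001,0,0,0,0,0.002,0,0,0,0,0.003,0,0,0,0,0.003,0,0]'>/dev/null; python3 rl.py; python3 -m pendant '[0,0,0.001,0,0,0,0,0.002,0,0,0,0,0.003,0,0,0,0,0.003,0,0]'>/dev/null; python3 rl.py
```

```text
rail x 2.01 y 0.04 z 15.21 yaw-75.1 89.99 tilt 0.0014 F rail -5.1 -2.6 -2.7 M [-1.14 -0.11  0.01] t 19.75 grip 39.1
rail x 5.12 y 0.07 z 15.23 yaw-75.1 89.99 tilt 0.0013 F rail -4.5 -0.7 -1.9 M [-1.14  0.06 -0.02] t 20.15 grip 39.1
```

```bash
python3 -m pendant '[0,0,0.001,0,0,0,0,0.002,0,0,0,0,0.003,0,0,0,0,0.003,0,0]'>/dev/null; python3 rl.py; python3 -m pendant '[0,0,0.001,0,0,0,0,0.002,0,0,0,0,0.003,0,0,0,0,0.003,0,0]'>/dev/null; python3 rl.py
```

```text
rail x 8.73 y -0.25 z 15.65 yaw-75.1 90.01 tilt 0.0007 F rail -1.5 1.5 3.5 M [-0.31  0.31 -0.03] t 20.55 grip 39.8
rail x 11.68 y -0.50 z 15.56 yaw-75.1 90.01 tilt 0.0004 F rail -0.9 0.2 3.9 M [-0.11  0.01  0.04] t 20.95 grip 39.8
```

Fz flipped to +3.5 at x of about 8.7 to 11.7: the notch. Let it rise gently.

```bash
python3 -m pendant '[0,0,0,-0.0005,0,0,0,0,-0.001,0,0,0,0,-0.0015,0,0,0,0,-0.0015,0]'>/dev/null; python3 rl.py; python3 -m pendant '[0,0,0,-0.0005,0,0,0,0,-0.001,0,0,0,0,-0.0015,0,0,0,0,-0.0015,0]'>/dev/null; python3 rl.py
```

```text
rail x 11.58 y -0.50 z 17.09 yaw-75.1 90.00 tilt 0.0005 F rail 1.3 -0.6 2.8 M [ 0.26 -0.16 -0.  ] t 21.35 grip 39.7
rail x 11.43 y -0.46 z 18.56 yaw-75.1 90.00 tilt 0.0001 F rail 1.8 -1.0 3.4 M [ 0.4  -0.28 -0.01] t 21.75 grip 39.6
```

```bash
python3 -m pendant '[0,0,0,-0.0003,0,0,0,0,-0.0006,0,0,0,0,-0.0006,0]'>/dev/null; python3 rl.py; python3 -m pendant '[0.25,0,0,0,0,0.35,0,0,0,0,0.45,0,0,0,0,0.45,0,0,0,0,0.45,0,0,0,0,0.45,0,0,0,0]'; python3 rl.py
python3 -m pendant '[0.45,0,0,-0.02,0,0.45,0,0,-0.05,0,0.45,0,0,-0.09,0,0.45,0,0,-0.13,0,0.45,0,0,-0.15,0,0.45,0,0,-0.15,0,0.45,0,0,-0.15,0,0.45,0,0,-0.15,0]'; python3 - <<'E'
from h import *
a=grab_frame("scene")[:,:,::-1].copy();b=grab_frame("top")[:,:,::-1].copy()
cv2.imwrite("pics/f.png",np.hstack([cv2.resize(a[150:290,240:400],(480,420)),cv2.resize(b[170:260,260:420],(320,180)) if 0 else cv2.copyMakeBorder(cv2.resize(b[170:260,260:420],(320,180)),0,240,0,0,0)]))
E
```

```text
rail x 11.43 y -0.45 z 19.11 yaw-75.1 90.00 tilt 0.0001 F rail 1.5 -0.4 2.2 M [ 0.28 -0.26  0.05] t 22.05 grip 39.6
t: 22.65
tcp_pos: [613.5, 95.4, 66.1]
eef_rot: [-0.0, 0.13, 0.992, -0.0]
contact_force: [0.2, -0.1, 0.5]
opening: 0.451
grasp_force: 0.0
rail x 11.39 y -0.38 z 19.06 yaw-75.1 90.00 tilt 0.0001 F rail -0.0 -0.2 0.5 M [0.02 0.04 0.02] t 22.65 grip 0.0
t: 23.45
tcp_pos: [613.0, 95.4, 214.8]
eef_rot: [-0.001, 0.13, 0.992, -0.0]
contact_force: [0.4, -0.3, 0.1]
opening: 0.452
grasp_force: 0.0
```

View pics/f.png

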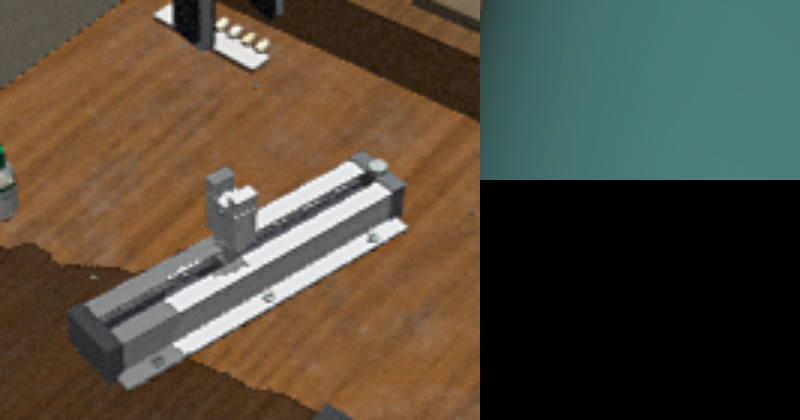

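The rest stands upright and crosswise at crop (230,210). It rose the full 4 mm into the notch and is released. Hand in.

```bash
python3 -c "
from bench import *
print(finish_job())"
```

```text
the job is handed in; nothing more can be done
None
```

The job is handed in: the rest stands released and upright in the rail's notch, about 11 mm past the rail's middle with its foot square across the slot. Readings at the stops stayed within about 7 N on any axis, and I kept the arm away from the bur stand, dish and vial but did not re-measure them; the hand-in returned no verdict.

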